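Fit the crank to the sample press and wind it down

TASK

Set the loose crank onto the square shaft on top of the sample press so that its hub sits fully down, and let go of it. Then take the crank by its upright revolving grip and wind it clockwise, as seen from above, until the press reaches its stop; leave the crank seated on the shaft. Leave the tube rack, the jar and the brass weight where they are.

Things in the scene. Friction and masses are not known exactly. Their poses are not given: they have to be found in the camera images.
- crank: Loose steel crank, 0.4 kg, lying on its hub. Origin: centre of the hub's underside; z up along the bore; x along the arm to the grip. Hub: 36 x 36 mm, 36 tall, 18 mm square bore right through, sides along x and y. Arm 14 mm wide, 22 to 32 mm up, to x = 96 mm; a shorter arm ends in a 26 mm ball at x = -52 mm. The hub's +y and -y faces are free to grip. Balances within 10 mm of the bore.
- crank_grip: The crank's upright round grip, pale wood, 22 mm diameter, 46 mm tall, spinning freely on the end of the crank's arm. Origin: centre of its lower end, at (85, 0, 33) mm in the crank's frame; z up. Its own turn about z means nothing.
- press: White two-column sample press, fixed to the bench. Origin: centre of its underside; z up. Base 130 mm (x) by 170 mm (y); head 66 mm (x) by 170 mm (y), its top at z = 130 mm, with two column nuts of 22 mm diameter, 6 mm tall, at y = +60 and -60 mm. The spindle stands out of the middle of the head.
- shaft_foot (a point): Foot of the square shaft on the press, on the spindle's axis, 140 mm above the bench, on top of a round collar (40 mm diameter, 10 tall) where the hub comes to rest. Turns with the spindle: z up, x and y along the square's sides. The shaft is 16 x 16 mm, rises 23 mm; its top 4 mm taper to 11 x 11 mm. The crank fits in any of four quarter turns.
- spindle (a joint): Angle of the press's spindle in rad, growing as it turns clockwise seen from above; starts between 0 and 0.6; 3.0 is the hard stop (wound down). Held by friction of about 0.2 N m, stays where it is left. A platen under the head sinks 6 mm per rad. The hub has about 0.13 rad of play on the shaft each way.
- tube_rack: Loose blue wire rack with twelve capped glass tubes, 66 mm (x) by 150 mm (y), 112 mm tall over the caps. Origin: centre of its underside. To be left alone.
- jar: Loose white lidded sample jar, 48 mm diameter, 55 mm tall. Origin: centre of its underside. To be left alone.
- weight: Loose brass balance weight, 38 mm diameter, 58 mm tall with a knob on top. Origin: centre of its underside. To be left alone.
Mind the look-alikes: they are no part of the job. There is more than one size of the press; the one meant has the size given above.

How it is judged:
By the outcome, as a careful person would: the job done as asked, in the order asked, and still so for the second after the job is handed in, with the robot touching nothing.
It also fails if it takes over 67 s, if anything falls off the work surface, if the arm or the gripper's body presses on something with over 40 N, if the wrist force passes 120 N, or if a joint passes its speed limit or range.

ROBOT

A 6-joint arm with a two-finger parallel gripper is mounted at the origin on the work surface. World frame = base frame: x ahead of the robot, y to its left, z up, the work surface at z = 0. Lengths are in m, angles in rad, forces in N, time in s.
With the tool pointing down it reaches from about 0.325 to 0.85 m from the base axis. Payload 4.4 kg.
Tool frame: the origin (TCP) lies midway between the tips of the shut fingers; the grasp point (between the pads) lies 19 mm behind it; z points along the fingers, y is the line along which they close (so a half turn about z gives the same grasp; the last joint's range is limited). The gripper opens to 94 mm and grips with 3 to 60 N. Pads are 16 mm wide; open, the fingers measure 119 mm over their backs; the gripper's body (75 mm by 177 mm) begins 78 mm behind the grasp point.
Start: joints at [1, 0.207, 1.542, -0, 1.393, -0.15], TCP at [0.234, 0.525, 0.205] pointing down, gripper open.
Joint ranges: [-2.73, 2.73], [-0.86, 2.22], [0.23, 2.46], [-1.11, 4.25], [0.08, 2.63], [-2.82, 2.82]. Speed limits (rad/s): [2.79, 2.79, 3.14, 3.14, 3.14, 3.14].

INTERFACE

Orientations are given as a unit quaternion [x, y, z, w].
In Python, from cell import env, vision gives the robot as it stands.
- The arm moves only by the tool jog_arm, never from a script. Its argument "targets" is a list of rows, each a list of 2 entries, a list of its own where there are three numbers: the shift along the tool's x, y, z in m, then the turn about the tool's z in degrees. A call has 1 to 20 rows; each row shifts and turns the commanded pose from where the row before left it, along the tool's axes as they then stand; what a row does not reach is not made up. A row lasts 1/10 s, in which the tool goes at most 50 mm and 8.59 degrees, less where a joint would pass 70% of its speed; a pose out of reach is approached as far as the arm can. A call with a gripper value outside its range is refused whole. "claw" is the closure, from -1 (fully open) to 1 (shut), set as the call begins (left out, the last holds). The fingers move at their own pace and stop on an object; "force" is the grip in N (left out, the last holds). Time passes only in rows, so rows that do not move let the fingers close. It gives the time, the measured TCP pose, the force, the opening and the grip force at its end, in the units of the state.
- env.sense(): the state, without advancing time (a new reading comes with each control period).
- vision.snapshot(name): name is "scene" or "top" or "wrist"; returns the picture (420x560x3 uint8, blue, green, red); there is no depth.
- vision.get_calibration(name): a dict with "camera_matrix" (3x3 intrinsics, pixels), "camera_from_world" (4x4, takes a point from world to camera coordinates); the wrist camera has in their place "tool_from_camera" (4x4, takes a point from camera to tool coordinates, whose origin is the TCP and whose axes are the flange's). Camera axes: x right, y down, z forward; pixel columns grow to the right and rows downward; lengths in m; the calibration is good to about 2 mm. A picture is of the moment at which its call begins: read the wrist's pose just before it. get_calibration takes no time and is no camera call.
- env.sign_off(): hands the job in; it is judged then, once.
Trained networks look in the newest picture that a camera, given by its name, has taken for a name from the list of things; names that differ only in an ending like _2 or _b are one class to them, and where a whole thing is asked for, a point or a joint stands for the part that bears it (a point fixed in the world has none). Each returns a list of dicts, best first, with "confidence" (0 to 1); they miss things now and then, are a little off and sometimes report something else, mostly with a low value. They report only what shows in the picture. A call takes as long as a camera call. They do not tell look-alikes from the thing itself.
- vision.look_for(target, camera): "at" ([column, row] in pixels, amid what is visible of it).
- vision.tip_of(target, camera): "at" ([column, row] in pixels: a listed point, or the origin of a listed thing).
The state is a dict: "time_s": time; "q": joint angles; "joint_vel": joint speeds; "tau": joint torques, N m; "position": TCP position; "tcp_rot": TCP orientation; "wrist_force": force on the tool from outside, world axes, zero at the start; "wrist_torque": the same for the moment, N m; "width": finger opening in m; "grasp_force": force on a finger pad.
Only numpy, scipy, OpenCV 4.12 (cv2) and the standard library are available. Lean on these libraries where they do the work, as an engineer would, in place of code of your own. Each camera call takes 0.05 s, during which the arm holds its last target. There are 200 camera calls.

## Working session

There is one attempt and no reset: what is moved stays moved. The work goes in short steps, Python scripts to look and compute and a tool call to move; the robot and the scene stay as the last step left them, time stands still between calls to the robot, and variables do not carry over. Pictures are saved under pics/ and viewed, at most 10 in all, crops included, and the job is handed in when it is done.

Besides the shell and the picture viewer there is one more tool, called after "Request:" as a command line: name --argument value ..., lists and objects as JSON in quotes. jog_arm: Moves the arm, as the interface text tells. Its arguments: {"type":"object","properties":{"targets":{"type":"array"},"claw":{"type":"number"},"force":{"type":"number"}},"required":["targets"]}

```bash
mkdir -p pics; cat > h.py <<'E'
import numpy as np, cv2
from scipy.spatial.transform import Rotation as R
from cell import env, vision
def cam(name):
    c=vision.get_calibration(name); K=np.array(c["camera_matrix"])
    if name=="wrist":
        s=env.sense(); T=np.eye(4); T[:3,:3]=R.from_quat(s["tcp_rot"]).as_matrix(); T[:3,3]=s["position"]
        W=T@np.array(c["tool_from_camera"])
    else: W=np.linalg.inv(np.array(c["camera_from_world"]))
    return K,W
def back(K,W,px,z):
    d=W[:3,:3]@np.linalg.solve(K,[px[0],px[1],1]); o=W[:3,3]
    return o+d*(z-o[2])/d[2]
def proj(K,W,p):
    q=np.linalg.inv(W)@np.append(p,1); u=K@q[:3]; return u[:2]/u[2]
E
python3 - <<'E'
from h import *
H={"crank":0,"crank_grip":.033,"press":0,"shaft_foot":.14,"tube_rack":0,"jar":0,"weight":0}
ims=[]
for n in ("scene","top"):
    K,W=cam(n); im=vision.snapshot(n); cv2.imwrite(f"pics/{n}0.png",im)
    print(n,"cam at",W[:3,3].round(3))
    for t in H:
        for r in vision.tip_of(t,n)[:4]:
            print(t,np.round(r["at"],1),round(r["confidence"],2),back(K,W,r["at"],H[t]).round(3))
s=env.sense();print(s["time_s"],s["position"],s["tcp_rot"],s["width"])
print(np.array(vision.get_calibration("wrist")["tool_from_camera"]).round(3))
E
```

```text
scene cam at [ 1.68  -0.262  0.922]
crank [322.6 245.5] 0.6 [0.55  0.127 0.   ]
press [228.8 253.4] 0.93 [ 0.536 -0.135  0.   ]
press [325.9 186.3] 0.85 [0.247 0.225 0.   ]
press [180.  196.3] 0.69 [ 0.223 -0.248  0.   ]
shaft_foot [230.8 214.3] 0.54 [ 0.553 -0.128  0.14 ]
shaft_foot [173.3 139. ] 0.5 [ 0.099 -0.251  0.14 ]
shaft_foot [344.2 250. ] 0.18 [0.747 0.113 0.14 ]
tube_rack [306.5 299.1] 0.81 [0.749 0.028 0.   ]
tube_rack [179.5 313.2] 0.71 [ 0.738 -0.28   0.   ]
jar [410.9 293.6] 0.82 [0.779 0.291 0.   ]
weight [180.4 311.3] 0.81 [ 0.733 -0.278  0.   ]
weight [410.  291.9] 0.56 [0.773 0.291 0.   ]
top cam at [0.383 0.008 1.231]
crank [235.6 205.9] 0.64 [0.544 0.132 0.   ]
crank_grip [224.9 181.7] 0.63 [0.61  0.159 0.033]
press [202.  304.5] 0.94 [0.261 0.228 0.   ]
press [376.3 315.3] 0.81 [ 0.223 -0.268  0.   ]
press [326.8 201.5] 0.6 [ 0.553 -0.137  0.   ]
shaft_foot [390.2 321.2] 0.94 [ 0.226 -0.272  0.14 ]
shaft_foot [191.9 314.4] 0.89 [0.251 0.229 0.14 ]
shaft_foot [331.2 197.2] 0.49 [ 0.545 -0.132  0.14 ]
tube_rack [275.5 138.3] 0.85 [0.746 0.012 0.   ]
tube_rack [226.  180.4] 0.7 [0.62 0.16 0.  ]
tube_rack [235.9 208.6] 0.42 [0.536 0.131 0.   ]
jar [181.7 131.4] 0.49 [0.772 0.293 0.   ]
weight [370.9 143.6] 0.44 [ 0.726 -0.274  0.   ]
0.8 [0.23438757 0.52509598 0.20547793] [2.08377150e-01 9.78048547e-01 5.09823615e-05 6.22650309e-06] 0.09391748443784777
[[-0.001 -0.966 -0.257  0.074]
 [ 1.    -0.001 -0.001 -0.002]
 [ 0.001 -0.257  0.966 -0.179]
 [ 0.     0.     0.     1.   ]]
```

```bash
python3 - <<'E'
import cv2
a=cv2.imread("pics/scene0.png")[100:350,130:450]; b=cv2.imread("pics/top0.png")[90:370,140:440]
cv2.imwrite("pics/s1.png",cv2.resize(a,(768,600),interpolation=cv2.INTER_CUBIC));cv2.imwrite("pics/t1.png",cv2.resize(b,None,fx=2.1,fy=2.1,interpolation=cv2.INTER_CUBIC))
E
```

```text
(no output)
```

View pics/s1.png

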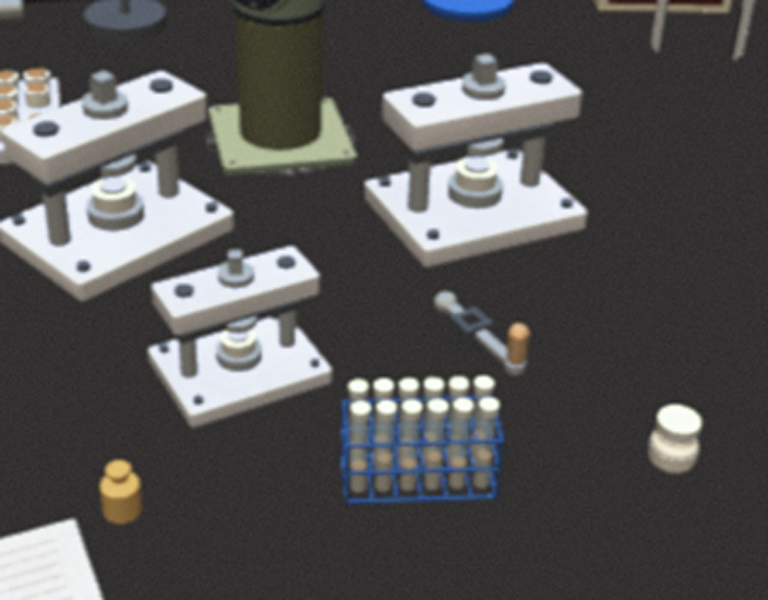

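View pics/t1.png

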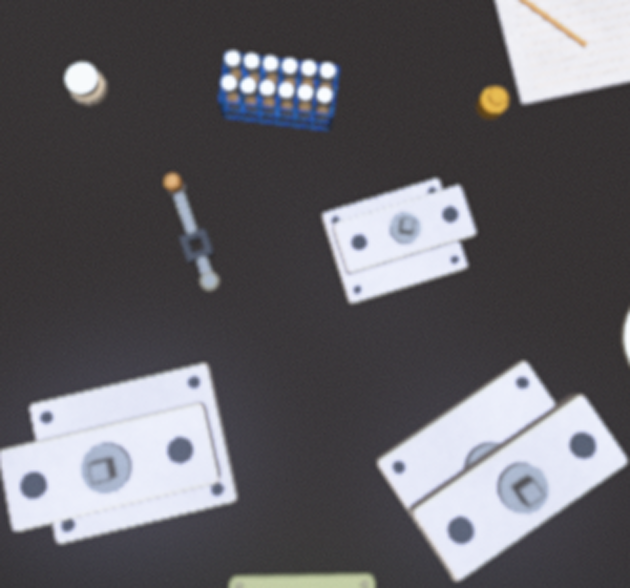

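The scene view shows three presses (scene px): a small one at (229,253), and two larger at (326,186) and (180,196). There is one crank, with its hub at (323,245) and its grip at (345,243). The small press's base long edge is about 58 px in the top view, roughly 171 mm, so it is the 130x170 one. The other two measure about 265 mm. Next I'll look at the crank with the wrist camera.

Request:
jog_arm --targets '[[[-0.0315,0.003,-0.006],0],[[-0.0315,0.003,-0.006],0],[[-0.0315,0.003,-0.006],0],[[-0.0315,0.003,-0.006],0],[[-0.0315,0.003,-0.006],0],[[-0.0315,0.003,-0.006],0],[[-0.0315,0.003,-0.006],0],[[-0.0315,0.003,-0.006],0],[[-0.0315,0.003,-0.006],0],[[-0.0315,0.003,-0.006],0],[[-0.016,-0.0326,0],0],[[-0.016,-0.0326,0],0],[[-0.016,-0.0326,0],0],[[-0.016,-0.0326,0],0],[[-0.016,-0.0326,0],0],[[-0.016,-0.0326,0],0],[[-0.016,-0.0326,0],0],[[-0.016,-0.0326,0],0]]'

```text
time_s: 2.6
position: [0.5447, 0.1323, 0.2656]
tcp_rot: [0.208, 0.978, 0.0, 0.0]
wrist_force: [0.1, -1.0, -0.9]
width: 0.094
grasp_force: 0.0
```

Request:
jog_arm --targets '[[[0,0,0],8.4],[[0,0,0],8.4],[[0,0,0],8.4],[[0,0,0],8.4],[[0,0,0],8.4],[[0,0,0],8.4],[[0,0,0],8.4],[[0,0,0],8.4],[[0,0,0],8.4],[[0,0,0],8.4],[[0,0,0],8.4],[[0,0,0],8.4],[[0,0,0],8.4],[[0,0,0],8.4],[[0,0,0],8.4],[[0,0,0],8.4],[[0,0,0],0],[[0,0,0],0]]'

```text
time_s: 4.4
position: [0.5448, 0.1338, 0.2655]
tcp_rot: [0.982, 0.188, -0.0, -0.0]
wrist_force: [-0.2, -0.8, 0.2]
width: 0.0938
grasp_force: 0.0
```

```bash
cat > look.py <<'E'
import sys
from h import *
s=env.sense();K,W=cam("wrist"); im=vision.snapshot("wrist"); cv2.imwrite(f"pics/{sys.argv[1]}.png",im)
np.savez(f"pics/{sys.argv[1]}.npz",K=K,W=W)
x=R.from_quat(s["tcp_rot"]).as_matrix()[:,0]
print(s["time_s"],s["position"].round(4) if hasattr(s["position"],"round") else s["position"],"yawx",np.degrees(np.arctan2(x[1],x[0])).round(2),"q",np.round(s["q"],2),"w",s["width"],"F",np.round(s["wrist_force"],1))
for a in sys.argv[2:]:
    t,z=a.split(":")
    for r in vision.tip_of(t,"wrist")[:3]:
        print(t,np.round(r["at"],1),round(r["confidence"],2),back(K,W,r["at"],float(z)).round(4))
E
python3 look.py w1 crank:0 crank_grip:.033
```

```text
4.4 [0.5448 0.1338 0.2655] yawx 21.72 q [0.09 0.14 1.5  0.   1.51 1.28] w 0.09381315371468703 F [-0.2 -0.8  0.2]
crank [271.4 187.9] 0.64 [0.5398 0.1312 0.    ]
crank_grip [270.4 129.5] 0.58 [0.6172 0.1633 0.033 ]
```

View pics/w1.png

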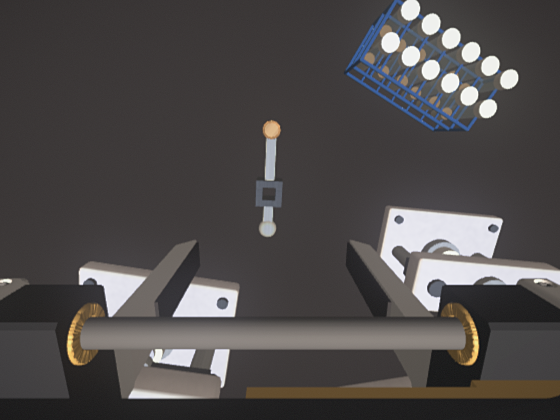

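The wrist view shows the crank alone: hub top at about (269,194), ball at (268,228), grip top at (271,129), in the order described. I'll locate the hub outline more precisely.

```bash
cat >> h.py <<'E'
def fit(K,W,pts,x0):
    "pts: list of (local xyz, pixel); solves x,y,yaw"
    from scipy.optimize import least_squares
    L=np.array([p for p,_ in pts]); U=np.array([u for _,u in pts])
    def f(v):
        c,s=np.cos(v[2]),np.sin(v[2])
        return np.concatenate([proj(K,W,np.array([c*l[0]-s*l[1]+v[0],s*l[0]+c*l[1]+v[1],l[2]]))-u for l,u in zip(L,U)])
    r=least_squares(f,x0); return r.x,r.fun.round(1)
E
python3 - <<'E'
from h import *
d=np.load("pics/w1.npz");K,W=d["K"],d["W"]
v,res=fit(K,W,[((0,0,.036),(269,193.8)),((-.052,0,.027),(267.6,228.3)),((.085,0,.079),(271.4,129.3))],[.54,.13,.38]); print(v,np.degrees(v[2]),res)
for h in (0,.036): print(proj(K,W,np.array([v[0],v[1],h])))
im=cv2.imread("pics/w1.png")[110:250,200:340]
cv2.imwrite("pics/w1c.png",cv2.resize(im,None,fx=4,fy=4,interpolation=cv2.INTER_CUBIC))
E
```

```text
[0.53686567 0.1336007  0.33654277] 19.28248041076843 [-0.   0.   0.  -0.6 -0.   0.4]
[269.21348398 189.10986163]
[268.96435291 193.82690799]
```

View pics/w1c.png

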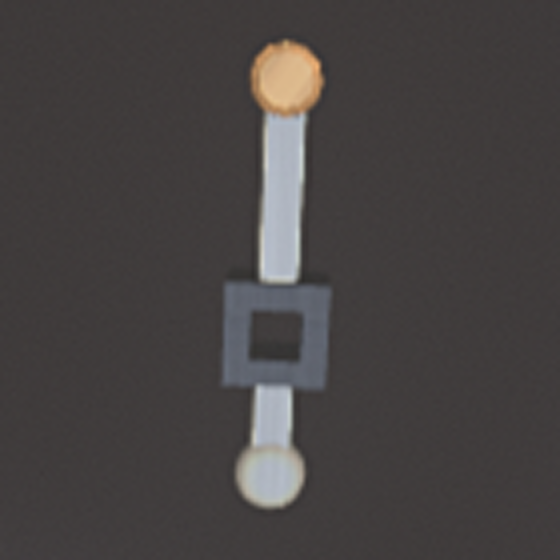

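The crop confirms the hub with its through bore, the arm and the pale grip. The fit residuals are under 0.6 px. I'll descend and grip the hub's ±y faces.

Request:
jog_arm --targets '[[[-0.0074,-0.0027,0.02],2.4],[[0,0,0.035],0],[[0,0,0.035],0],[[0,0,0.035],0],[[0,0,0.035],0],[[0,0,0.035],0],[[0,0,0.03],0],[[0,0,0.02],0],[[0,0,0.01],0],[[0,0,0.0055],0],[[0,0,0],0],[[0,0,0],0]]'

```text
time_s: 5.75
position: [0.5382, 0.1337, 0.0062]
tcp_rot: [0.986, 0.166, 0.001, 0.0]
wrist_force: [0.3, 1.1, -0.3]
width: 0.0938
grasp_force: 0.0
```

Request:
jog_arm --targets '[[[0,0,0],0],[[0,0,0],0],[[0,0,0],0],[[0,0,0],0],[[0,0,0],0],[[0,0,0],0],[[0,0,0],0],[[0,0,0],0],[[0,0,0],0],[[0,0,0],0]]' --claw 1 --force 40

```text
time_s: 6.75
position: [0.5368, 0.1339, 0.0049]
tcp_rot: [0.986, 0.166, -0.0, -0.0]
wrist_force: [-0.9, 1.6, 1.1]
width: 0.0359
grasp_force: 40.0
```

Gripped at 35.9 mm. I'll lift it and look at the shaft from the side.

Request:
jog_arm --targets '[[[0,0,-0.01],0],[[0,0,-0.02],0],[[0,0,-0.035],0],[[0,0,-0.035],0],[[0,0,-0.035],0],[[0,0,-0.035],0],[[0,0,-0.035],0],[[0,0,-0.035],0],[[0,0,-0.035],0],[[-0.0228,0.0318,-0.004],0],[[-0.0228,0.0318,-0.004],0],[[-0.0228,0.0318,-0.004],0],[[-0.0228,0.0318,-0.004],0],[[-0.0228,0.0318,-0.004],0],[[0,0,0],0],[[0,0,0],0],[[0,0,0],0]]'

```text
time_s: 8.45
position: [0.4811, -0.0535, 0.2996]
tcp_rot: [0.986, 0.166, -0.0, -0.0]
wrist_force: [-0.2, 0.7, -3.8]
width: 0.0355
grasp_force: 40.0
```

```bash
python3 look.py w2 shaft_foot:.14 press:0 crank:0.295
```

```text
8.45 [ 0.4811 -0.0535  0.2996] yawx 19.17 q [-0.29 -0.05  1.62  0.    1.57  0.95] w 0.03551434657760533 F [-0.2  0.7 -3.8]
shaft_foot [356.8 174. ] 0.87 [ 0.5404 -0.1354  0.14  ]
press [ 75.5 250.9] 0.61 [0.2581 0.2222 0.    ]
press [334.1 161.1] 0.59 [ 0.5427 -0.1368  0.    ]
press [329.4 340.4] 0.59 [ 0.2345 -0.2529  0.    ]
```

View pics/w2.png

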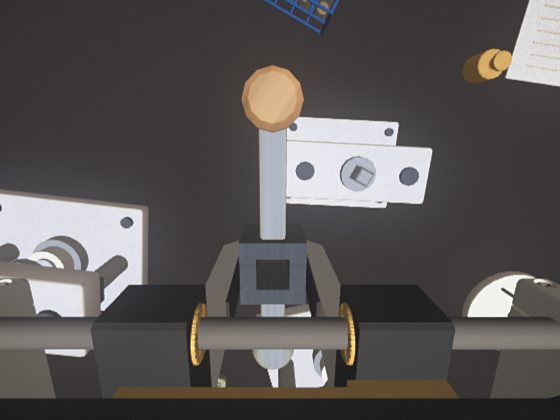

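In this view the shaft is at about (360,175) on the press head, with nuts at (305,171) and (409,176). The crank hub in the hand is at (272,272). I'll enlarge the shaft to read its corners.

```bash
python3 - <<'E'
import cv2
im=cv2.imread("pics/w2.png")
a=cv2.resize(im[150:200,325:395],(700,500),interpolation=cv2.INTER_CUBIC)
cv2.imwrite("pics/w2c.png",a)
E
```

```text
(no output)
```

View pics/w2c.png

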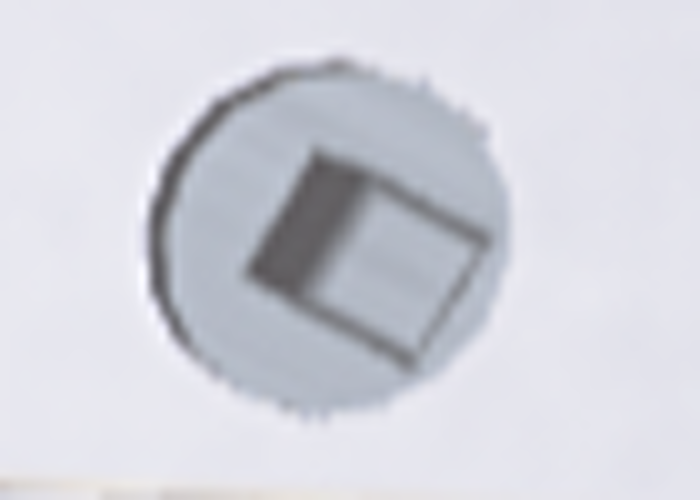

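```bash
python3 - <<'E'
from h import *
d=np.load("pics/w2.npz");K,W=d["K"],d["W"]
c=lambda u,v:(325+(u+.5)/10-.5,150+(v+.5)/10-.5)
a=.008
pts=[((a,a,.14),c(318,150)),((-a,a,.14),c(250,272)),((a,-a,.159),c(490,240)),((-a,-a,.159),c(415,367))]
v,r=fit(K,W,pts,[.55,-.135,-.15]);print("shaft",v,np.degrees(v[2]),r)
n=[back(K,W,p,.136)[:2] for p in [(305,171),(409,176)]];print("nuts",n,(n[0]+n[1])/2,np.linalg.norm(n[0]-n[1]),np.degrees(np.arctan2(*(n[1]-n[0])[::-1])))
im=cv2.imread("pics/w2.png")
cv2.imwrite("pics/w2h.png",cv2.resize(im[215:315,215:330],None,fx=6,fy=6,interpolation=cv2.INTER_CUBIC))
E
```

```text
shaft [ 0.54108732 -0.13746178 -0.15139899] -8.674523362760493 [ 0.1 -0.2 -0.6  0.3  0.6 -0.3 -0.   0.2]
nuts [array([ 0.52417367, -0.079704  ]), array([ 0.5576845, -0.1937858])] [ 0.54092909 -0.1367449 ] 0.11890178091613543 -73.63017348477072
```

View pics/w2h.png

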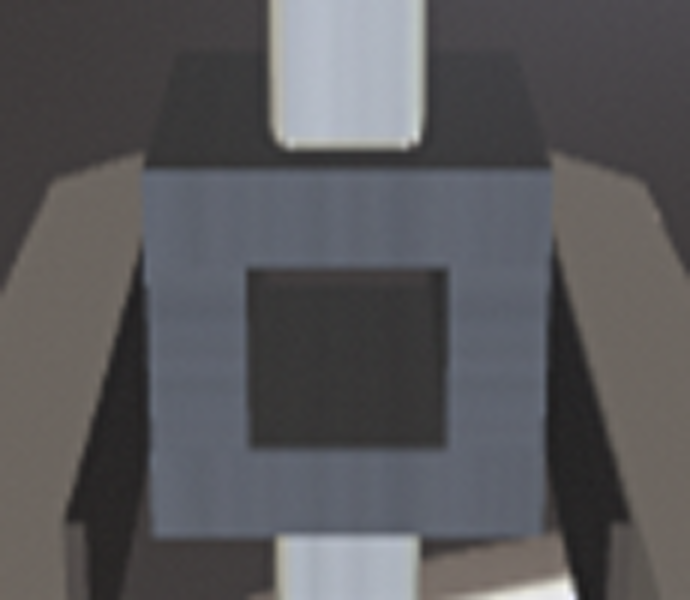

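```bash
python3 - <<'E'
from h import *
d=np.load("pics/w2.npz");K,W=d["K"],d["W"]
c=lambda u,v:(215+(u+.5)/6-.5,215+(v+.5)/6-.5)
a,b=.018,.009
pl=[(a,a),(a,-a),(-a,a),(-a,-a),(b,b),(b,-b),(-b,-b),(-b,b)]
uv=[c(143,168),c(551,168),c(152,536),c(546,536),c(247,268),c(447,268),c(447,449),c(247,449)]
for zt in (.3287,.3307,.3327):
    v,r=fit(K,W,[((x,y,zt),u) for (x,y),u in zip(pl,uv)],[.48,-.05,.33]);print(zt,v.round(4),np.degrees(v[2]),np.abs(r).mean(),r)
obj=np.array([(x,y,.036) for x,y in pl]+[(.085,0,.079)]);U=np.array(uv+[(272.5,98)])
ok,rv,tv=cv2.solvePnP(obj,U,K,None); M=W[:3,:3]@cv2.Rodrigues(rv)[0]; p=W[:3,:3]@tv.ravel()+W[:3,3]
print("pnp bottom",p.round(4),"axes\n",M.round(3))
E
```

```text
0.3287 [ 0.4814 -0.0554  0.3358] 19.238866824102335 0.31875 [-0.   0.7  0.   0.6  0.5 -0.2 -0.9 -0.3 -0.1 -0.2  0.1 -0.3 -0.2 -0.3
  0.5 -0.2]
0.3307 [ 0.4824 -0.0551  0.3358] 19.238864562534044 0.26875 [-0.5  0.3  0.5  0.2  0.1  0.2 -0.4  0.1 -0.3 -0.4  0.4 -0.5 -0.  -0.
  0.3  0.1]
0.3327 [ 0.4833 -0.0547  0.3358] 19.238861985084398 0.4375 [-1.  -0.1  1.  -0.2 -0.4  0.7 -0.   0.6 -0.5 -0.6  0.6 -0.6  0.2  0.2
  0.   0.3]
pnp bottom [ -85.4421  -29.104  -219.3607] axes
 [[ 0.676 -0.264  0.689]
 [-0.02  -0.94  -0.34 ]
 [ 0.737  0.216 -0.641]]
```

Request:
jog_arm --targets '[[[-0.0098,0.0371,0],0],[[-0.0098,0.0371,0],0],[[-0.0098,0.0371,0],0],[[0,0,0],-6.1],[[0,0,0],-8],[[0,0,0],-8],[[0,0,0],-8],[[0,0,0],-8],[[0,0,0],-8],[[0,0,0],-8],[[0,0,0],-8],[[0,0,0.0285],0],[[0,0,0.028],0],[[0,0,0.028],0],[[0,0,0],0],[[0,0,0],0],[[0,0,0],0]]'

```text
time_s: 10.35
position: [0.4916, -0.1692, 0.2175]
tcp_rot: [0.759, 0.651, 0.001, 0.002]
wrist_force: [0.4, 0.8, -2.9]
width: 0.0357
grasp_force: 40.0
```

```bash
python3 look.py w3 shaft_foot:.14; python3 - <<'E'
import cv2
im=cv2.imread("pics/w3.png")
cv2.imwrite("pics/w3c.png",cv2.resize(im[140:340,200:460],None,fx=3,fy=3,interpolation=cv2.INTER_CUBIC))
E
```

```text
10.35 [ 0.4916 -0.1692  0.2175] yawx 81.28 q [-0.5   0.08  1.66  0.    1.4  -0.35] w 0.03568746112084722 F [ 0.4  0.8 -2.9]
shaft_foot [323.1 174.3] 0.57 [ 0.5407 -0.138   0.14  ]
```

View pics/w3c.png

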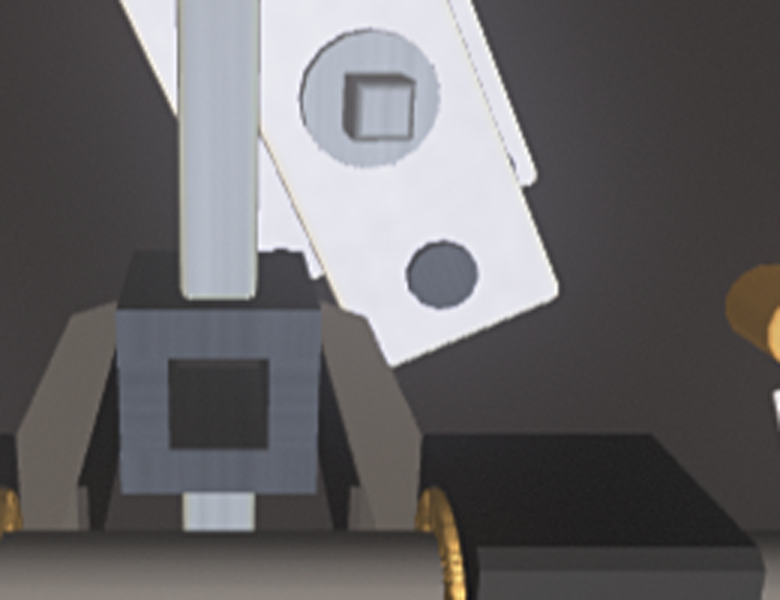

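```bash
python3 - <<'E'
from h import *
d=np.load("pics/w3.npz");K,W=d["K"],d["W"]
c=lambda u,v:(200+(u+.5)/3-.5,140+(v+.5)/3-.5)
a,b,e=.018,.009,.008
hub=[((a,a),(116,309)),((a,-a),(322,309)),((-a,a),(121,493)),((-a,-a),(318,493)),((b,b),(168,358)),((b,-b),(269,358)),((-b,-b),(269,450)),((-b,b),(168,450))]
zt=.2175+.0311
v,r=fit(K,W,[((*p,zt),c(*u)) for p,u in hub],[.49,-.17,1.42]);print("hub",v.round(4),np.degrees(v[2]),r)
s,r2=fit(K,W,[((e,e,.14),c(344,75)),((-e,e,.14),c(346,139)),((e,-e,.159),c(415,78)),((-e,-e,.159),c(413,140))],[.54,-.13,1.42]);print("shaft",s.round(4),np.degrees(s[2]),r2)
st=env.sense();M=R.from_quat(st["tcp_rot"]).as_matrix();print(st["time_s"],np.round(st["position"],4))
print("tool delta",M.T@np.append(s[:2]-v[:2],0))
print("hub off in tool",M.T@np.append(v[:2]-np.array(st["position"])[:2],0))
E
```

```text
hub [ 0.4918 -0.17    1.4181] 81.25147563937466 [-0.2  0.3  0.1  0.2  0.1  0.2 -0.5  0.  -0.  -0.1  0.3 -0.2 -0.2 -0.2
  0.5 -0.2]
shaft [ 0.5413 -0.1379  1.5023] 86.07802487626418 [-0.4  0.9 -0.1 -1.8 -0.4  0.7  0.9  0.1]
10.45 [ 0.4915 -0.1694  0.2177]
tool delta [0.03923104 0.0440718  0.00011316]
hub off in tool [-5.74131401e-04  3.56308297e-04  2.14192134e-06]
```

```bash
python3 - <<'E'
from h import *
d=np.load("pics/w3.npz");K,W=d["K"],d["W"]
c=lambda u,v:(200+(u+.5)/3-.5,140+(v+.5)/3-.5)
e=.008
s,r2=fit(K,W,[((e,e,.14),c(344,74)),((-e,-e,.159),c(413.5,140.5))],[.54,-.13,1.42]);print("shaft",s.round(4),np.degrees(s[2]),r2)
for x,y,z in [(e,e,.14),(e,-e,.14),(e,-e,.159),(-e,-e,.159),(-e,e,.14),(-e,e,.159)]:
    C,S=np.cos(s[2]),np.sin(s[2]);p=proj(K,W,np.array([s[0]+C*x-S*y,s[1]+S*x+C*y,z]));print((x,y,z),((p+.5-[200,140])*3-.5).round(0))
M=R.from_quat(env.sense()["tcp_rot"]).as_matrix()
print("tool delta",M.T@np.append(s[:2]-np.array([.4918,-.17]),0))
E
```

```text
shaft [ 0.5413 -0.1374  1.4433] 82.69343913136997 [ 0.  0. -0. -0.]
(0.008, 0.008, 0.14) [344.  74.]
(0.008, -0.008, 0.14) [401.  73.]
(0.008, -0.008, 0.159) [415.  80.]
(-0.008, -0.008, 0.159) [413. 140.]
(-0.008, 0.008, 0.14) [343. 130.]
(-0.008, 0.008, 0.159) [353. 142.]
tool delta [0.0397205  0.04393025 0.00011195]
```

Request:
jog_arm --targets '[[[0.0197,0.0219,0],0],[[0.02,0.022,0],0],[[0,0,0.02],0],[[0,0,0.02],0],[[0,0,0],0],[[0,0,0],0],[[0,0,0],0]]'

```text
time_s: 11.15
position: [0.5407, -0.1369, 0.1774]
tcp_rot: [0.759, 0.651, 0.001, 0.002]
wrist_force: [-0.5, -0.3, -2.9]
width: 0.036
grasp_force: 40.0
```

```bash
python3 look.py w4; python3 - <<'E'
import cv2
im=cv2.imread("pics/w4.png")
cv2.imwrite("pics/w4c.png",cv2.resize(im[180:320,180:380],None,fx=4,fy=4,interpolation=cv2.INTER_CUBIC))
E
```

```text
11.15 [ 0.5407 -0.1369  0.1774] yawx 81.23 q [-0.4   0.19  1.62  0.    1.33 -0.25] w 0.03604512171347001 F [-0.5 -0.3 -2.9]
```

View pics/w4c.png

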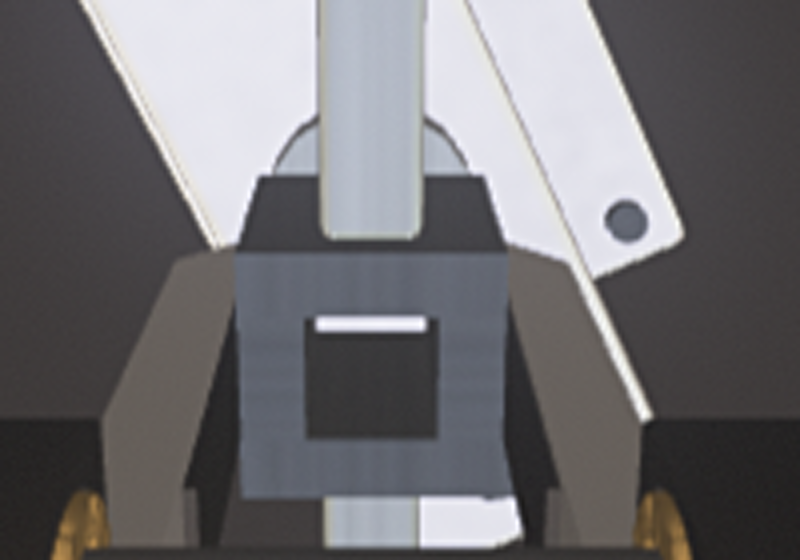

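Hub and collar look centred: hub centre col 371, collar centre about 370 in the crop. I'll descend in small steps and watch the force.

Request:
jog_arm --targets '[[[0,0,0.004],0],[[0,0,0.004],0],[[0,0,0.003],0],[[0,0,0.003],0],[[0,0,0.002],0],[[0,0,0],0]]'

```text
time_s: 11.8
position: [0.5398, -0.1363, 0.1591]
tcp_rot: [0.759, 0.651, 0.0, 0.0]
wrist_force: [1.3, 0.6, -4.5]
width: 0.0356
grasp_force: 40.0
```

Request:
jog_arm --targets '[[[0,0,0.003],0],[[0,0,0.003],0],[[0,0,0.003],0],[[0,0,0.002],0],[[0,0,0.002],0],[[0,0,0],0],[[0,0,0],0]]'

```text
time_s: 12.5
position: [0.5398, -0.1363, 0.1463]
tcp_rot: [0.759, 0.651, 0.0, 0.0]
wrist_force: [2.4, -0.5, -4.8]
width: 0.0352
grasp_force: 40.0
```

Request:
jog_arm --targets '[[[0,0,0.001],0],[[0,0,0.001],0],[[0,0,0.001],0],[[0,0,0],0],[[0,0,0],0]]'

```text
time_s: 13.0
position: [0.5398, -0.1364, 0.1448]
tcp_rot: [0.759, 0.651, 0.0, 0.0]
wrist_force: [-1.0, 1.1, 6.6]
width: 0.0359
grasp_force: 40.0
```

Seated: the TCP is at 0.1448 against an expected 0.145, and the contact force is rising. I'll release, lift and slide out along the arm to straddle the grip.

Request:
jog_arm --targets '[[[0,0,0],0],[[0,0,0],0],[[0,0,0],0],[[0,0,0],0],[[0,0,0],0],[[0,0,0],0],[[0,0,-0.005],0],[[0,0,-0.012],0],[[0,0,-0.02],0],[[0,0,0],0],[[0,0,0],0]]' --claw -0.3

```text
time_s: 14.1
position: [0.5402, -0.1366, 0.1815]
tcp_rot: [0.759, 0.651, 0.001, 0.001]
wrist_force: [-0.7, -0.7, -0.6]
width: 0.0613
grasp_force: 0.0
```

```bash
python3 look.py w5 crank_grip:.173; python3 - <<'E'
import cv2
im=cv2.imread("pics/w5.png")
cv2.imwrite("pics/w5c.png",im)
E
```

```text
14.1 [ 0.5402 -0.1366  0.1815] yawx 81.25 q [-0.4   0.19  1.61 -0.    1.34 -0.25] w 0.061271103277706955 F [-0.7 -0.7 -0.6]
crank_grip [271.1 112.5] 0.86 [ 0.5527 -0.0532  0.173 ]
```

View pics/w5c.png

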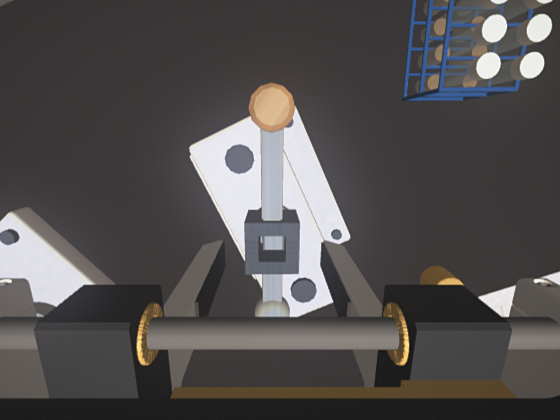

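The picture shows the crank seated on the shaft, with the shaft's top inside the bore at (272,243), and the grip at (271,107). I'll slide out and take the grip.

Request:
jog_arm --targets '[[[0.028,0,0],0],[[0.029,0,0],0],[[0.028,0,0],0],[[0,0,0],0],[[0,0,0],0],[[0,0,0],0]]'

```text
time_s: 14.8
position: [0.5521, -0.0531, 0.1799]
tcp_rot: [0.759, 0.651, -0.0, -0.0]
wrist_force: [0.6, -0.7, -0.4]
width: 0.0612
grasp_force: 0.0
```

Request:
jog_arm --targets '[[[0,0,0],0],[[0,0,0],0],[[0,0,0],0],[[0,0,0],0],[[0,0,0],0],[[0,0,0],0],[[0,0,0],0],[[0,0,0],0]]' --claw 1 --force 25

```text
time_s: 15.6
position: [0.5525, -0.0524, 0.1805]
tcp_rot: [0.759, 0.651, -0.0, 0.0]
wrist_force: [-0.1, -1.2, 0.0]
width: 0.0212
grasp_force: 25.0
```

Request:
jog_arm --targets '[[[-0.0002,0.0059,0],4],[[-0.0002,0.0059,0],4],[[-0.0002,0.0059,0],4],[[-0.0002,0.0059,0],4],[[-0.0002,0.0059,0],4],[[-0.0002,0.0059,0],4],[[-0.0002,0.0059,0],4],[[-0.0002,0.0059,0],4],[[-0.0002,0.0059,0],4],[[-0.0002,0.0059,0],4],[[0,0,0],0],[[0,0,0],0]]'

```text
time_s: 16.8
position: [0.6037, -0.0794, 0.1806]
tcp_rot: [0.936, 0.353, 0.001, -0.0]
wrist_force: [1.0, 1.8, 0.4]
width: 0.0216
grasp_force: 25.0
```

```bash
cat > ck.py <<'E'
from h import *
s=env.sense();p=np.array(s["position"]);M=R.from_quat(s["tcp_rot"]).as_matrix();x=M[:,0]
d=p[:2]-np.array([.5398,-.1364])
print(s["time_s"],p.round(4),"tool yaw",np.degrees(np.arctan2(x[1],x[0])).round(1),"crank yaw",np.degrees(np.arctan2(d[1],d[0])).round(1),"r",np.linalg.norm(d).round(4),"F tool",(M.T@np.array(s["wrist_force"])).round(1),"w",round(s["width"],4),"q",np.round(s["q"],2))
E
python3 ck.py
```

```text
16.8 [ 0.6037 -0.0794  0.1806] tool yaw 41.3 crank yaw 41.7 r 0.0856 F tool [ 1.9 -0.7 -0.4] w 0.0216 q [-0.27  0.3   1.48  0.    1.36  0.58]
```

The turn follows the circle well (r = 85.6 mm, low force), so I'll continue.

Request:
jog_arm --targets '[[[-0.0003,0.0059,0],4],[[-0.0002,0.0059,0],4],[[-0.0002,0.0059,0],4],[[-0.0002,0.0059,0],4],[[-0.0003,0.0059,0],4],[[-0.0002,0.0059,0],4],[[-0.0002,0.0059,0],4],[[-0.0002,0.0059,0],4],[[-0.0002,0.0059,0],4],[[-0.0002,0.0059,0],4],[[-0.0002,0.0059,0],4],[[-0.0002,0.0059,0],4],[[-0.0002,0.0059,0],4],[[-0.0002,0.0059,0],4],[[-0.0002,0.0059,0],4],[[-0.0002,0.0059,0],4],[[-0.0002,0.0059,0],4],[[-0.0002,0.0059,0],4],[[0,0,0],0],[[0,0,0],0]]'

```text
time_s: 18.8
position: [0.6123, -0.1792, 0.1805]
tcp_rot: [0.964, -0.264, 0.0, 0.0]
wrist_force: [0.4, 0.5, -0.2]
width: 0.0213
grasp_force: 25.0
```

```bash
python3 ck.py
```

```text
18.8 [ 0.6123 -0.1792  0.1805] tool yaw -30.6 crank yaw -30.6 r 0.0842 F tool [ 0.1 -0.6  0.2] w 0.0213 q [-0.42  0.36  1.4  -0.    1.38  1.69]
```

Request:
jog_arm --targets '[[[0,0.0059,0],4],[[0,0.0059,0],4],[[-0.0001,0.0059,0],4],[[-0.0002,0.0059,0],4],[[-0.0002,0.0059,0],4],[[-0.0002,0.0059,0],4],[[-0.0002,0.0059,0],4],[[-0.0002,0.0059,0],4],[[0,0,0],0],[[0,0,0],0]]'

```text
time_s: 19.8
position: [0.5783, -0.2105, 0.1802]
tcp_rot: [0.854, -0.52, -0.001, -0.0]
wrist_force: [-1.3, 2.7, 0.2]
width: 0.0217
grasp_force: 25.0
```

```bash
python3 ck.py
```

```text
19.8 [ 0.5783 -0.2105  0.1802] tool yaw -62.6 crank yaw -62.6 r 0.0835 F tool [-3.1 -0.1 -0.2] w 0.0217 q [-0.49  0.31  1.46  0.    1.37  2.17]
```

Request:
jog_arm --targets '[[[0.0004,0.003,0],2],[[0.0004,0.003,0],2],[[0.0003,0.003,0],2],[[0,0.003,0],2],[[0,0.003,0],2],[[0,0,0],0],[[0,0,0],0]]'

```text
time_s: 20.5
position: [0.5651, -0.216, 0.1798]
tcp_rot: [0.806, -0.592, -0.002, -0.001]
wrist_force: [-0.8, 5.8, 1.2]
width: 0.0217
grasp_force: 25.0
```

```bash
python3 ck.py
```

```text
20.5 [ 0.5651 -0.216   0.1798] tool yaw -72.6 crank yaw -72.4 r 0.0835 F tool [-5.8 -1.  -1.1] w 0.0217 q [-0.51  0.29  1.49  0.    1.36  2.33]
```

Request:
jog_arm --targets '[[[-0.0006,0.003,0],2],[[-0.0005,0.003,0],2],[[0,0.003,0],2],[[0,0,0],0],[[0,0,0],0]]'

```text
time_s: 21.0
position: [0.5587, -0.2173, 0.1804]
tcp_rot: [0.774, -0.633, 0.001, -0.003]
wrist_force: [5.2, 5.9, -1.6]
width: 0.0218
grasp_force: 25.0
```

```bash
python3 ck.py
```

```text
21.0 [ 0.5587 -0.2173  0.1804] tool yaw -78.6 crank yaw -76.9 r 0.0831 F tool [-4.8 -6.3  1.6] w 0.0218 q [-0.52  0.28  1.51  0.01  1.35  2.42]
```

Resistance is starting to build. I'll push a little more, without turning, to confirm it is the stop.

Request:
jog_arm --targets '[[[-0.0003,0.002,0],0],[[-0.0002,0.002,0],0],[[0,0.001,0],0],[[0,0,0],0],[[0,0,0],0],[[0,0,0],0]]'

```text
time_s: 21.6
position: [0.5561, -0.2177, 0.1808]
tcp_rot: [0.774, -0.633, 0.003, -0.004]
wrist_force: [9.5, 6.1, -3.7]
width: 0.0215
grasp_force: 25.0
```

```bash
python3 ck.py
```

```text
21.6 [ 0.5561 -0.2177  0.1808] tool yaw -78.6 crank yaw -78.7 r 0.0829 F tool [ -4.1 -10.5   3.8] w 0.0215 q [-0.52  0.27  1.52  0.01  1.35  2.42]
```

Request:
jog_arm --targets '[[[-0.0003,0.002,0],0],[[-0.0002,0.002,0],0],[[0,0,0],0],[[0,0,0],0],[[0,0,0],0]]'

```text
time_s: 22.1
position: [0.5536, -0.218, 0.1811]
tcp_rot: [0.774, -0.633, 0.004, -0.005]
wrist_force: [12.7, 7.3, -5.2]
width: 0.0217
grasp_force: 25.0
```

```bash
python3 ck.py; python3 look.py w6 crank_grip:.173; python3 - <<'E'
from h import *
a=cv2.imread("pics/w6.png"); K,W=cam("top"); t=vision.snapshot("top"); n=cv2.resize(t[170:240,290:370],(480,420),interpolation=cv2.INTER_CUBIC)
cv2.imwrite("pics/w6c.png",cv2.resize(np.hstack([cv2.resize(a[80:320,140:420],(490,420)),n[:, :300]]),None,fx=1,fy=1))
E
```

```text
22.1 [ 0.5536 -0.218   0.1811] tool yaw -78.6 crank yaw -80.4 r 0.0827 F tool [ -4.6 -13.9   5.3] w 0.0217 q [-0.53  0.26  1.53  0.01  1.34  2.41]
22.1 [ 0.5536 -0.218   0.1811] yawx -78.57 q [-0.53  0.26  1.53  0.01  1.34  2.41] w 0.021724440758533962 F [12.7  7.3 -5.2]
crank_grip [274.9 250.3] 0.62 [ 0.5521 -0.2196  0.173 ]
```

View pics/w6c.png

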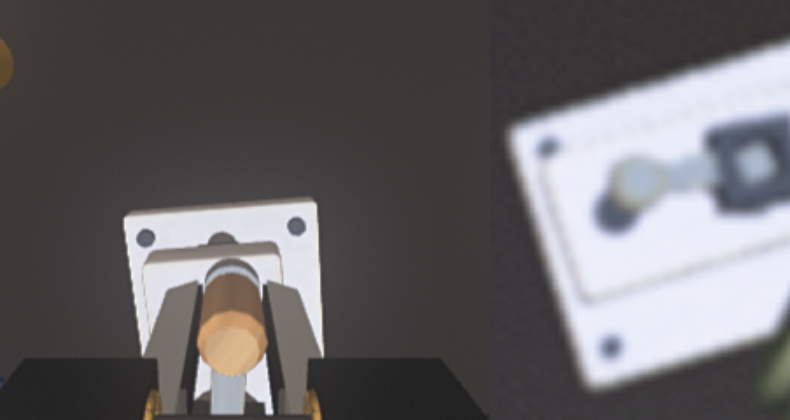

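The tangential force is now about 14 N, i.e. roughly 1.15 N m. That is well above the 0.2 N m friction, so the press is at its stop. The picture shows the hub still on the shaft and the grip between the fingers. I'll ease off within the play, release and rise.

Request:
jog_arm --targets '[[[0,-0.002,0.0005],0],[[0,-0.002,0.0005],0],[[0,-0.002,0],0],[[0,-0.001,0],0],[[0,0,0],0],[[0,0,0],0]]'

```text
time_s: 22.85
position: [0.5568, -0.2178, 0.1802]
tcp_rot: [0.774, -0.633, 0.001, -0.002]
wrist_force: [4.4, 4.0, 0.3]
width: 0.0215
grasp_force: 25.0
```

```bash
python3 ck.py
```

```text
22.85 [ 0.5568 -0.2178  0.1802] tool yaw -78.6 crank yaw -78.2 r 0.0831 F tool [-3.  -5.1 -0.3] w 0.0215 q [-0.52  0.27  1.51  0.    1.35  2.42]
```

Request:
jog_arm --targets '[[[0,0,0],0],[[0,0,0],0],[[0,0,0],0],[[0,0,0],0],[[0,0,0],0],[[0,0,0],0],[[0,0,-0.01],0],[[0,0,-0.02],0],[[0,0,-0.03],0],[[0,0,-0.03],0],[[-0.02,0,-0.02],0],[[-0.02,0,0],0],[[0,0,0],0],[[0,0,0],0],[[0,0,0],0]]' --claw -0.3

```text
time_s: 24.35
position: [0.5458, -0.1797, 0.2876]
tcp_rot: [0.773, -0.634, -0.001, 0.001]
wrist_force: [-0.2, -0.6, -0.7]
width: 0.0613
grasp_force: 0.0
```

```bash
python3 ck.py; python3 look.py w7 crank_grip:.173 crank:.14 ; python3 - <<'E'
import cv2
im=cv2.imread("pics/w7.png")
cv2.imwrite("pics/w7c.png",cv2.resize(im[40:300,130:430],None,fx=2,fy=2,interpolation=cv2.INTER_CUBIC))
E
```

```text
24.35 [ 0.5458 -0.1797  0.2876] tool yaw -78.8 crank yaw -82.2 r 0.0437 F tool [0.5 0.3 0.7] w 0.0613 q [-0.47  0.16  1.43 -0.    1.56  2.48]
24.35 [ 0.5458 -0.1797  0.2876] yawx -78.75 q [-0.47  0.16  1.43 -0.    1.56  2.48] w 0.06126003961051795 F [-0.2 -0.6 -0.7]
crank_grip [260.3 171.4] 0.85 [ 0.5646 -0.2172  0.173 ]
crank [269.5 241.1] 0.81 [ 0.5399 -0.1363  0.14  ]
crank [157.1  92.2] 0.62 [ 0.6822 -0.2714  0.14  ]
```

The crank settled at yaw about -73°, which matches the stop at 3.0 rad plus the hub's play. I've used up my picture views (11, one over the limit of 10), so I'll check the seating by touch. I'll press lightly on the hub top, expected at z = 0.176, with the fingertips over its walls.

Request:
jog_arm --targets '[[[-0.022,-0.0013,0],-2.8],[[-0.022,-0.0013,0],-2.9],[[0,0,0],0],[[0,0,0.03],0],[[0,0,0.03],0],[[0,0,0.025],0],[[0,0,0.015],0],[[0,0,0.006],0],[[0,0,0],0],[[0,0,0],0],[[0,0,0],0]]' --claw 0.43

```text
time_s: 25.6
position: [0.5406, -0.1369, 0.1851]
tcp_rot: [0.804, -0.595, 0.002, -0.0]
wrist_force: [0.2, 0.1, -0.7]
width: 0.0269
grasp_force: 0.0
```

Request:
jog_arm --targets '[[[0,0,0.002],0],[[0,0,0.001],0],[[0,0,0.001],0],[[0,0,0.001],0],[[0,0,0],0],[[0,0,0],0]]'

```text
time_s: 26.2
position: [0.5394, -0.1363, 0.1784]
tcp_rot: [0.804, -0.595, -0.0, 0.0]
wrist_force: [0.7, -0.8, 0.6]
width: 0.0269
grasp_force: 0.0
```

Request:
jog_arm --targets '[[[0,0,0.001],0],[[0,0,0.001],0],[[0,0,0.001],0],[[0,0,0.001],0],[[0,0,0],0],[[0,0,0],0]]'

```text
time_s: 26.8
position: [0.5396, -0.1364, 0.1762]
tcp_rot: [0.804, -0.595, 0.0, 0.0]
wrist_force: [-2.5, 1.5, 7.9]
width: 0.0271
grasp_force: 3.9
```

Contact at z = 0.176, so the hub is fully seated. I'll rise clear and check.

Request:
jog_arm --targets '[[[0,0,-0.01],0],[[0,0,-0.03],0],[[0,0,-0.03],0],[[0,0,-0.03],0],[[0,0,-0.01],0],[[0,0,0],0],[[0,0,0],0],[[0,0,0],0]]'

```text
time_s: 27.6
position: [0.5383, -0.1358, 0.2821]
tcp_rot: [0.804, -0.595, -0.002, 0.0]
wrist_force: [-0.2, 0.2, 0.0]
width: 0.0267
grasp_force: 0.0
```

```bash
python3 look.py w8 crank_grip:.173 crank:.14 && python3 - <<'E'
from h import *
print(env.sign_off())
E
```

```text
27.6 [ 0.5383 -0.1358  0.2821] yawx -73.06 q [-0.4   0.12  1.49  0.    1.54  2.44] w 0.026654668662604908 F [-0.2  0.2  0. ]
crank_grip [269.9 121.6] 0.6 [ 0.5648 -0.2181  0.173 ]
crank [270.6 206.1] 0.79 [ 0.539  -0.1344  0.14  ]
the job is handed in; nothing more can be done
None
```

The crank is fully seated on the small press's shaft (touch-checked at z = 0.176 m), wound clockwise to its stop, released, and the job was handed in at about 28 s; I did not re-measure the rack, jar and weight afterwards, and I viewed 11 pictures against the limit of 10.

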